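# Sweep the lids through the gate into the slot

## Robot

A 7-joint arm with a two-finger parallel gripper is mounted at the origin on the work surface. World frame = base frame: x ahead of the robot, y to its left, z up, the work surface at z = 0. Lengths are in m, angles in rad, forces in N, time in s.
With the tool pointing down it reaches from about 0.35 to 0.9 m from the base axis. Payload 7.2 kg.
Tool frame: the origin (TCP) lies between the finger pads; the fingertips stand 17 mm ahead of it and the grasp point (between the pads) lies 2 mm behind it; z points along the fingers, y is the line along which they close (so a half turn about z gives the same grasp; the last joint's range is limited). The gripper opens to 85 mm and grips with 20 to 120 N. Pads are 22 mm wide; open, the fingers measure 114 mm over their backs; the gripper's body (76 mm by 85 mm) begins 54 mm behind the grasp point. The pads swing forward as they close: fully open they stand 13 mm farther back than shut.
Start: joints at [-1.237, 0.411, -0.013, 1.596, 0.006, 1.134, -0.082], TCP at [0.244, 0.575, 0.248] pointing down, gripper open.
Joint ranges: [-2.95, 2.95], [-0.29, 1.99], [-1.47, 1.44], [0.14, 2.54], [-1.03, 4.17], [0.13, 1.85], [-2.86, 2.86]. Speed limits (rad/s): [2.39, 2.39, 3.01, 3.01, 3.14, 3.14, 3.14].

## Interface

Orientations are given as a unit quaternion [w, x, y, z].
In Python, from cell import ctrl gives the robot as it stands.
- The arm moves only by the shell command python3 -m pendant 'ROWS' [FORCE]. ROWS is JSON, a list of rows, each a list of 3 entries, a list of its own where there are three numbers: the shift along the tool's x, y, z in mm, then the turn, a rotation vector about the tool's x, y, z in degrees, then the opening, from 0 (shut) to 1 (fully open). A call has 1 to 10 rows; each row shifts and turns the commanded pose from where the row before left it, along the tool's axes as they then stand; what a row does not reach is not made up. A row lasts 1/8 s, in which the tool goes at most 62.5 mm and 10.7 degrees, less where a joint would pass 70% of its speed; a pose out of reach is approached as far as the arm can. A call with a gripper value outside its range is refused whole. The fingers move at their own pace and stop on an object; FORCE is the grip in N (left out, the last holds). Time passes only in rows, so rows that do not move let the fingers close. It gives the time, the measured TCP pose, the force, the opening and the grip force at its end, in the units of the state.
- ctrl.state(): the state, without advancing time (a new reading comes with each control period).
- ctrl.read_camera(name): name is "side" or "top"; returns a dict with "img" (400x640x3 uint8, red, green, blue), "depth" (400x640 float32, m along the optical axis (not along the pixel's ray), 0 where there is no reading), "mtx" (3x3 intrinsics, pixels), "pose" (4x4, takes a point from camera to world coordinates). Camera axes: x right, y up, looking along -z (the intrinsics and any distortion apply to the point x, -y, -z); pixel columns grow to the right and rows downward; lengths in m; the calibration is good to about 2 mm. A picture is of the moment at which its call begins.
- ctrl.job_done(): hands the job in; it is judged then, once.
The state is a dict: "t": time; "joint_pos": joint angles; "dq": joint speeds; "joint_torque": joint torques, N m; "ee_pos": TCP position; "orientation": TCP orientation; "ft_force": force on the tool from outside, world axes, zero at the start; "torque": the same for the moment, N m; "finger_gap": finger opening in m; "grip_force": force on a finger pad.
Only numpy, scipy, OpenCV 4.12 (cv2) and the standard library are available. Lean on these libraries where they do the work, as an engineer would, in place of code of your own. Each camera call takes 0.05 s, during which the arm holds its last target. There are 200 camera calls.

## Task

Without picking anything up, sweep the three loose lids across the sorting stand with the fingertips, one at a time, through the narrow gate so that each drops into the slot behind it: the blue lid first, then the yellow one, then the red one. Leave the pots, the tub and the spatula where they are.

Things in the scene. Friction and masses are not known exactly. Their poses are not given: they have to be found in the camera images.
- stand: Fixed plywood stand with flat light-grey deck 80 mm above the table. Origin on the table, z up, x = sweeping direction to the gate. Deck spans x -155 to 85, y -130 to 130 mm, rimless on three sides. Along x = 85 mm runs a brown fence, 6 mm thick, 22 mm high, with one gap, the gate; from its edges two 45-degree pieces of the same height flare back over the deck about 24 mm, as a funnel.
- gate (a point): Middle of the gate, on deck level at the deck's edge (stand frame 85, 0, 80 mm). The gate is 54 mm wide, so one lid at a time passes. The deck ends right at the near face of the fence: a lid pushed until its middle is past the gate tips over the edge and falls into the slot.
- slot (a point): Middle of the slot's floor (stand frame 122.5, 0, 6 mm). The slot is an open-topped white-floored pocket 75 mm long in x and 54 mm wide, 74 mm deep below the deck, with 6 mm walls that rise 22 mm above deck level.
- lid_blue_center (a point): Centre of the loose blue plastic screw lid: a disc 40 mm across and 14 mm thick, 13 to 24 g, lying flat on the deck (its centre 7 mm above the deck). It slides when pushed.
- lid_yellow_center (a point): Centre of the loose yellow plastic screw lid: a disc 40 mm across and 14 mm thick, 13 to 24 g, lying flat on the deck (its centre 7 mm above the deck). It slides when pushed.
- lid_red_center (a point): Centre of the loose red plastic screw lid: a disc 40 mm across and 14 mm thick, 13 to 24 g, lying flat on the deck (its centre 7 mm above the deck). It slides when pushed.
- pot_green_center (a point): Centre (half-way up) of a bystander to be left alone: green sample pot with white cap, 42 mm across, 45 mm tall, standing on a rear corner of the deck.
- pot_brown_center (a point): Centre (half-way up) of a bystander to be left alone: brown sample pot with white cap, 42 mm across, 45 mm tall, standing on the other rear corner of the deck.
- pot_grey_center (a point): Centre (half-way up) of a bystander to be left alone: grey sample pot with white cap, 42 mm across, 45 mm tall, standing on the table beside the stand.
- pot_white_center (a point): Centre (half-way up) of a bystander to be left alone: white pot with black cap, 56 mm across, 60 mm tall, standing on the table beside the stand.
- tub_ochre_center (a point): Centre (half-way up) of a bystander to be left alone: wood-coloured tub with white cap, 90 mm across, 100 mm tall, standing on the table.
- spatula: Bystander to be left alone: a spatula 200 mm long lying on the table along its x axis; origin at the middle of its underside.
Things that resemble listed ones, but are neither listed nor needed, are in the scene too. Leave any green or pink look-alike of the part that bears lid_yellow_center alone.

How it is judged:
On the way, in this order (a step that is already met when the one before it is completed fails the run):
1. the blue lid has dropped through the gate into the slot first (x of lid_blue_center in the frame of stand between 0.085 and 0.165 m and y of lid_blue_center in the frame of stand between -0.03 and 0.03 m and z of lid_blue_center in the frame of stand below 0.07 m), for 0.2 s.
2. the yellow lid has dropped through the gate into the slot second (x of lid_yellow_center in the frame of stand between 0.085 and 0.165 m and y of lid_yellow_center in the frame of stand between -0.03 and 0.03 m and z of lid_yellow_center in the frame of stand below 0.07 m), for 0.2 s.
3. the red lid has dropped through the gate into the slot last (x of lid_red_center in the frame of stand between 0.085 and 0.165 m and y of lid_red_center in the frame of stand between -0.03 and 0.03 m and z of lid_red_center in the frame of stand below 0.07 m), for 0.2 s.
At the end, for the whole second after the job is handed in: All three lids lie at rest in the slot: each centre within the slot's outline and at least 10 mm below deck level (all of step 1 and all of step 2 and all of step 3 and linear speed of each of lid_blue, lid_yellow, lid_red below 0.02 m/s); the robot touches nothing.
It fails at once if a lid is lifted more than 20 mm off the deck (z of any of lid_blue_center, lid_yellow_center, lid_red_center in the frame of stand above 0.107 m).
It fails at once if a pot or the tub is shifted more than 20 mm or tipped (distance of any of pot_green_center, pot_brown_center, pot_grey_center, pot_white_center, tub_ochre_center from where it was at the start of the episode above 0.02 m or angle between any of pot_green_center, pot_brown_center, pot_grey_center, pot_white_center, tub_ochre_center's own z axis and vertical above 0.35 rad).
It fails at once if the spatula is shifted more than 20 mm (distance of spatula from where it was at the start of the episode above 0.02 m).
It also fails if it takes over 64 s, if anything falls off the work surface, if the arm or the gripper's body presses on something with over 40 N, if the wrist force passes 120 N, or if a joint passes its speed limit or range.

## Working session

There is one attempt and no reset: what is moved stays moved. The work goes in short steps, Python scripts to look and compute and a shell command to move; the robot and the scene stay as the last step left them, time stands still between calls to the robot, and variables do not carry over. Pictures are saved under pics/ and viewed, at most 11 in all, crops included, and the job is handed in when it is done.

```bash
mkdir -p pics; ls; python3 - <<'E'
from cell import ctrl
import cv2,numpy as np
s=ctrl.state();print(s)
for n in("top","side"):
    c=ctrl.read_camera(n);cv2.imwrite(f"pics/{n}0.png",c["img"][...,::-1]);np.savez(f"{n}0.npz",**c)
    print(n,c["mtx"].round(1).tolist(),c["pose"].round(3).tolist(),[k for k in c])
E
```

```text
pics
{'t': 0.0, 'joint_pos': array([-1.23721815,  0.41189219, -0.01271814,  1.59706093,  0.0055857 ,
        1.13430984, -0.08218729]), 'dq': array([ 0.00031223,  0.0007055 ,  0.00016985, -0.00043413, -0.00081363,
        0.00277658,  0.00019845]), 'joint_torque': array([-3.88369726e-04, -6.00630713e+01,  6.81633130e-01, -2.99407858e+01,
        1.37551589e-02,  1.08376209e-02,  3.79074265e-05]), 'ee_pos': array([0.24425181, 0.57477391, 0.24745091]), 'orientation': array([-1.13349305e-04,  1.99522429e-01,  9.79892919e-01, -8.09555497e-04]), 'ft_force': array([-0.42762117,  0.73254849, -0.26010271]), 'torque': array([ 0.03246847, -0.02681497,  0.00326121]), 'grip_force': 0.0, 'finger_gap': 0.08536313260766722}
top [[394.1, 0.0, 325.4], [0.0, 394.1, 198.4], [0.0, 0.0, 1.0]] [[-0.003, 0.983, -0.186, 0.446], [-1.0, -0.003, -0.001, -0.024], [-0.002, 0.186, 0.983, 0.991], [0.0, 0.0, 0.0, 1.0]] ['img', 'depth', 'mtx', 'pose']
side [[454.2, 0.0, 315.0], [0.0, 454.2, 204.3], [0.0, 0.0, 1.0]] [[0.734, 0.498, -0.462, 0.066], [-0.679, 0.541, -0.496, -0.606], [0.004, 0.678, 0.735, 0.91], [0.0, 0.0, 0.0, 1.0]] ['img', 'depth', 'mtx', 'pose']
```

View pics/top0.png

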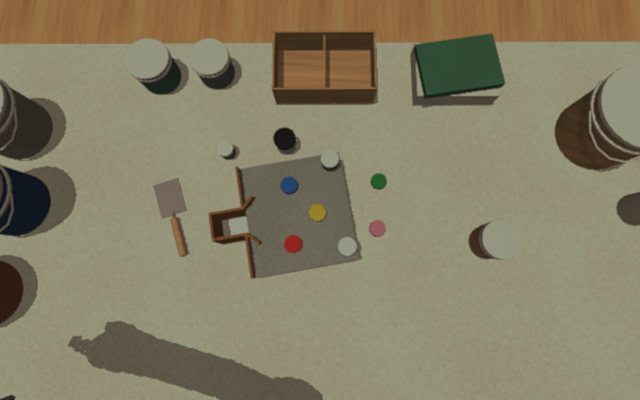

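View pics/side0.png

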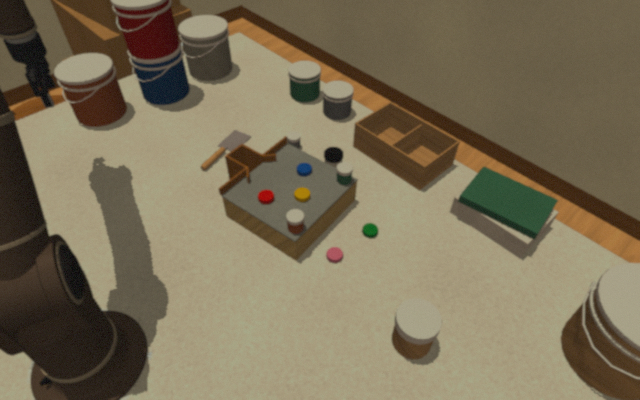

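The top view shows the stand around (300,215) with the gate at (245,227). On the deck are a blue lid (289,185), a yellow lid (317,212) and a red lid (293,244). A green disc (378,181) and a pink disc (377,228) lie on the table; they are the look-alikes to leave alone. The side view shows the same lids at (304,169), (302,195) and (266,197).

```bash
cat >h.py <<'E'
import cv2,numpy as np
HUE={'blue':(100,125),'yellow':(20,32),'red':(0,6)}
def ray(c,uv):
    K,P=c["mtx"],c["pose"]; d=np.array([(uv[0]-K[0,2])/K[0,0],-(uv[1]-K[1,2])/K[1,1],-1.])
    return P[:3,3],P[:3,:3]@d
def plane(c,uv,z):
    o,d=ray(c,uv); return o+d*(z-o[2])/d[2]
def tri(c1,u1,c2,u2):
    (o1,d1),(o2,d2)=ray(c1,u1),ray(c2,u2)
    t=np.linalg.lstsq(np.c_[d1,-d2],o2-o1,rcond=None)[0]; a,b=o1+d1*t[0],o2+d2*t[1]
    return (a+b)/2,np.linalg.norm(a-b)
def cloud(c):
    h,w=c["depth"].shape;u,v=np.meshgrid(np.arange(w),np.arange(h));K=c["mtx"];z=c["depth"]
    p=np.stack([(u-K[0,2])/K[0,0]*z,-(v-K[1,2])/K[1,1]*z,-z],-1)
    return p@c["pose"][:3,:3].T+c["pose"][:3,3]
def blob(c,col,box):
    hsv=cv2.cvtColor(np.ascontiguousarray(c["img"]),cv2.COLOR_RGB2HSV);lo,hi=HUE[col]
    m=cv2.inRange(hsv,(lo,150,90),(hi,255,255))
    if col=='red': m|=cv2.inRange(hsv,(174,150,90),(180,255,255))
    k=np.zeros_like(m);x0,y0,x1,y1=box;k[y0:y1,x0:x1]=255
    n,l,s,ce=cv2.connectedComponentsWithStats(m&k)
    if n<2: return None
    i=1+np.argmax(s[1:,4]);return ce[i],s[i,2:5]
BT,BS=(235,150,360,280),(220,130,360,255)
E
python3 - <<'E'
from h import *
t=dict(np.load('top0.npz'));s=dict(np.load('side0.npz'))
for c in HUE:
    a,b=blob(t,c,BT),blob(s,c,BS)
    print(c,a,b,*[np.round(x,4) for x in tri(t,a[0],s,b[0])],plane(t,a[0],.094).round(4))
p=cloud(t)
m=((abs(p[...,2]-.08)<.006)).astype('uint8');m[:150]=0;m[285:]=0;m[:,:235]=0;m[:,370:]=0
m=cv2.morphologyEx(m,cv2.MORPH_OPEN,np.ones((3,3)))
print(m.sum(),np.median(p[m>0],0))
q=(p[m>0][:,:2]*1000).astype('float32');r=cv2.minAreaRect(q);print(r,cv2.boxPoints(r))
im=t["img"][140:285,200:390,::-1].copy();im2=s["img"][120:265,200:390,::-1]
o=np.vstack([cv2.resize(x,None,fx=4,fy=4,interpolation=2)[:,:] for x in(im,)])
cv2.imwrite('pics/crop.png',o)
E
```

```text
blue (array([288.86956522, 184.77173913]), array([ 15,  15, 184], dtype=int32)) (array([303.91578947, 167.78947368]), array([13,  9, 95], dtype=int32)) [0.6486 0.0626 0.0918] 0.0002 [0.6482 0.0623 0.094 ]
yellow (array([317.03555556, 212.40444444]), array([ 17,  17, 225], dtype=int32)) (array([301.73333333, 194.02777778]), array([ 16,  15, 180], dtype=int32)) [ 0.5832 -0.0029  0.0878] 0.0013 [ 0.5828 -0.0034  0.094 ]
red (array([292.63135593, 243.53813559]), array([ 18,  18, 236], dtype=int32)) (array([265.42011834, 195.76923077]), array([ 16,  13, 169], dtype=int32)) [0.5113 0.0527 0.0895] 0.0015 [0.5116 0.0519 0.094 ]
9902 [0.57720593 0.04686505 0.07947345]
((584.151611328125, 42.501617431640625), (260.3867492675781, 240.3811798095703), 9.776477813720703) [[435.44     138.83928 ]
 [476.25787  -98.051   ]
 [732.8632   -53.836044]
 [692.04535  183.05423 ]]
```

View pics/crop.png

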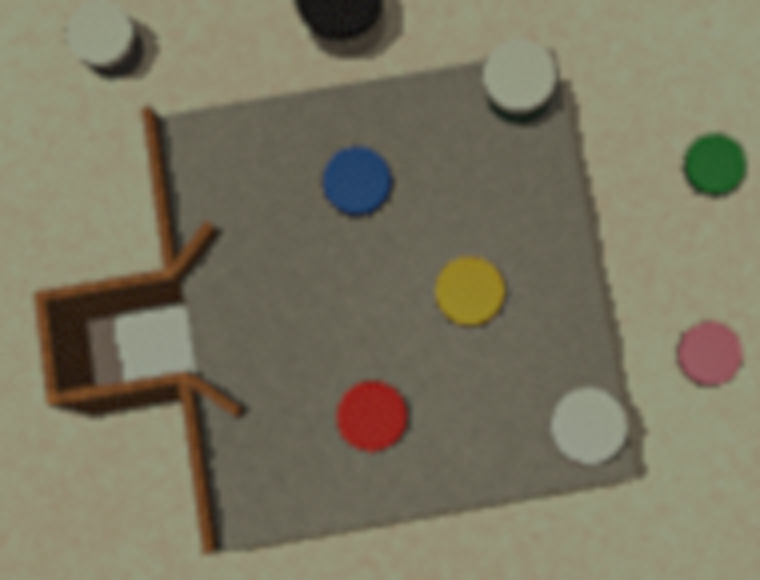

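Which lid is which: candidates by top-view pixel are yellow (317,212), green (378,181) and pink (377,228). Only the yellow disc is on the deck and yellow, so that is the lid; the green and pink ones lie on the table. Blue (289,185) and red (293,244) have no rivals. The crop confirms all of this. The deck fits as 260×240 mm at z≈0.0795, and the lid tops are at about 0.09, as expected.

```bash
cat >>h.py <<'E'
from scipy.spatial.transform import Rotation as R
C=np.array([584.15,42.5]);X=np.array([-.1698,.9855]);Y=np.array([-.9855,-.1698]);O=C+35*X
def st(p): d=np.asarray(p)[:2]*1000-O; return np.array([d@X,d@Y])
def now(ctrl):
    s=ctrl.state();q=s["orientation"];r=R.from_quat(np.r_[q[1:],q[0]]).as_matrix()
    h=np.degrees(np.arctan2(r[:2,0]@Y,r[:2,0]@X));return st(s["ee_pos"]),s["ee_pos"][2]*1000,h,r,s
def go(ctrl,x,y,z,h):
    p,zz,hh,r,s=now(ctrl)
    w=np.r_[(x-p[0])*X+(y-p[1])*Y,z-zz]
    print("at",p.round(1),round(zz,1),"head",round(hh,1),"axis z",r[:,2].round(3),"| shift tool",(r.T@w).round(1),"turn tool z",round(hh-h,1))
E
python3 - <<'E'
from h import *;from cell import ctrl
t=dict(np.load('top0.npz'))
for n,uv,z in(('green',(330,159),.125),('brown',(347,246),.125),('white',(284,139),.06),('grey',(227,149),.045)): print(n,st(plane(t,uv,z)))
L={c:st(plane(t,blob(t,c,BT)[0],.093)) for c in HUE};print(L)
b=L['blue'];v=np.array([40,0])-b;h=np.degrees(np.arctan2(v[1],v[0]));u=v/np.hypot(*v);p=b-u*50
print(h,p);go(ctrl,*p,160,h)
E
```

```text
green [-129.81885471 -102.30157353]
brown [-131.8952668    98.42950226]
white [ -30.63808351 -191.36572417]
grey [ 114.70898872 -195.65382112]
{'blue': array([-26.27463904, -66.71766058]), 'yellow': array([-80.02983146,   8.95614695]), 'red': array([-13.38417721,  69.79791588])}
45.19086195669106 [ -61.51200753 -102.19057789]
at [547.3 244.6] 247.5 head 57.2 axis z [-0.001 -0.001 -1.   ] | shift tool [-621.2 -323.9   88. ] turn tool z 12.0
```

```bash
python3 -m pendant '[[[-52,-27,0],[0,0,0],0.2],[[-52,-27,0],[0,0,0],0.2],[[-52,-27,0],[0,0,0],0.2],[[-52,-27,0],[0,0,0],0.2],[[-52,-27,0],[0,0,0],0.2],[[-52,-27,0],[0,0,0],0.2],[[-52,-27,0],[0,0,0],0.2],[[-52,-27,0],[0,0,0],0.2],[[-52,-27,0],[0,0,0],0.2],[[-52,-27,0],[0,0,0],0.2]]'
python3 - <<'E'
from h import *;from cell import ctrl
go(ctrl,-61.5,-102.2,160,45)
E
```

```text
t: 1.35
ee_pos: [0.6182, 0.1219, 0.248]
orientation: [-0.0, 0.199, 0.98, -0.0]
ft_force: [0.5, 0.9, 0.5]
finger_gap: 0.0171
grip_force: 0.0
at [ 37.5 -47.1] 248.0 head 57.2 axis z [-0.001  0.    -1.   ] | shift tool [-100.   -53.3   87.9] turn tool z 12.2
```

```bash
python3 -m pendant '[[[-50,-27,0],[0,0,0],0.2],[[-50,-26,0],[0,0,0],0.2],[[0,0,44],[0,0,6],0.2],[[0,0,44],[0,0,6],0.2],[[0,0,0],[0,0,0],0.2]]'
python3 - <<'E'
from h import *;from cell import ctrl
go(ctrl,-61.5,-102.2,100,45)
for n in("top","side"):
    c=ctrl.read_camera(n);cv2.imwrite(f"pics/{n}1.png",cv2.resize(c["img"][120:285,200:390,::-1],None,fx=3,fy=3,interpolation=2))
cv2.imwrite("pics/b.png",np.hstack([cv2.imread("pics/side1.png")]))
E
```

```text
t: 1.98
ee_pos: [0.686, 0.0355, 0.1561]
orientation: [-0.004, 0.301, 0.954, -0.002]
ft_force: [-0.8, 0.6, 0.1]
finger_gap: 0.0172
grip_force: 0.0
at [-59.2 -99.2] 156.1 head 45.2 axis z [-0.008 -0.001 -1.   ] | shift tool [-4.1  0.8 56.1] turn tool z 0.2
```

View pics/b.png

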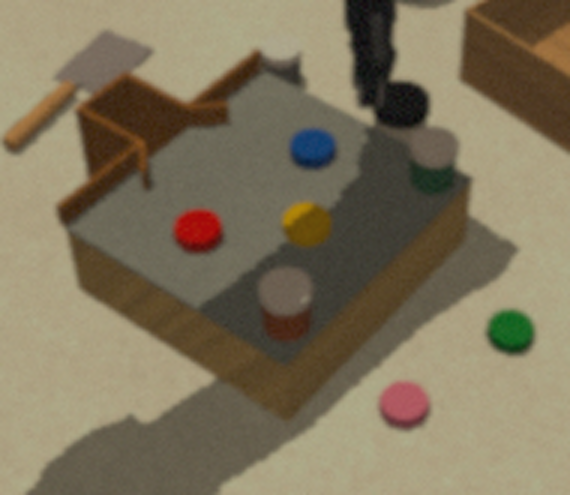

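The side crop shows the fingers at about (370,90), beside the blue lid at (313,148), with the green pot clear at (433,165). I'm lowering behind the lid.

```bash
python3 -m pendant '[[[-4,1,20],[0,0,0],0.2],[[0,0,20],[0,0,0],0.2],[[0,0,10],[0,0,0],0.2],[[0,0,5],[0,0,0],0.2],[[0,0,0],[0,0,0],0.2]]'
python3 - <<'E'
from h import *;from cell import ctrl
c=ctrl.read_camera("top");b=blob(c,'blue',BT);print(b,b and st(plane(c,b[0],.093)))
go(ctrl,-61.5,-102.2,100,45)
E
```

```text
t: 2.7
ee_pos: [0.6925, 0.034, 0.105]
orientation: [-0.0, 0.301, 0.954, -0.0]
ft_force: [0.8, -0.6, -0.9]
finger_gap: 0.017
grip_force: 0.0
None None
at [ -61.8 -105.6] 105.5 head 45.2 axis z [ 0.  0. -1.] | shift tool [ 2.6 -2.2  5.5] turn tool z 0.2
```

```bash
python3 -m pendant '[[[0,-2,4],[0,0,0],0.2],[[10,0,0],[0,0,0],0.2],[[12,0,0],[0,0,0],0.2],[[12,0,0],[0,0,0],0.2],[[12,0,0],[0,0,0],0.2],[[12,0,0],[0,0,0],0.2],[[12,0,0],[0,0,0],0.2],[[12,0,0],[0,0,0],0.2],[[6,0,0],[0,0,0],0.2],[[0,0,0],[0,0,0],0.2]]'
python3 - <<'E'
from h import *;from cell import ctrl
for n,B in(("top",BT),("side",BS)):
    c=ctrl.read_camera(n);b=blob(c,'blue',B);print(b,b and st(plane(c,b[0],.092)))
go(ctrl,19.5,-20.5,101,45)
E
```

```text
t: 4.0
ee_pos: [0.6191, 0.0833, 0.1014]
orientation: [-0.0, 0.301, 0.954, 0.0]
ft_force: [0.3, -0.8, -0.4]
finger_gap: 0.0171
grip_force: 0.0
(array([280., 209.]), array([1, 3, 3], dtype=int32)) [  2.90695518 -13.84835473]
(array([278.44444444, 170.07777778]), array([12,  9, 90], dtype=int32)) [ 21.42803117 -18.7700293 ]
at [ -1.5 -41.8] 101.4 head 45.2 axis z [ 0. -0. -1.] | shift tool [29.9 -0.1  0.3] turn tool z 0.2
```

```bash
python3 -m pendant '[[[10,0,0],[0,0,0],0.2],[[10,0,0],[0,0,0],0.2],[[4,0,0],[0,0,0],0.2],[[2,-5,0],[0,0,9],0.2],[[2,-5,0],[0,0,9],0.2],[[2,-5,0],[0,0,9],0.2],[[2,-5,0],[0,0,9],0.2],[[2,-5,0],[0,0,9],0.2],[[0,0,0],[0,0,0],0.2]]'
python3 - <<'E'
from h import *;from cell import ctrl
c=ctrl.read_camera("side");b=blob(c,'blue',BS);print(b,b and st(plane(c,b[0],.092)))
cv2.imwrite("pics/s2.png",cv2.resize(c["img"][120:265,200:390,::-1],None,fx=3,fy=3,interpolation=2))
go(ctrl,40,0,101,0)
E
```

```text
t: 5.22
ee_pos: [0.574, 0.0901, 0.1013]
orientation: [-0.0, 0.642, 0.766, -0.0]
ft_force: [0.2, 0.7, 0.6]
finger_gap: 0.0171
grip_force: 0.0
(array([263.07692308, 173.92307692]), array([ 6,  4, 13], dtype=int32)) [43.62835043 16.89229343]
at [13.6  1.6] 101.4 head 0.4 axis z [ 0. -0. -1.] | shift tool [26.4  1.8  0.4] turn tool z 0.4
```

View pics/s2.png

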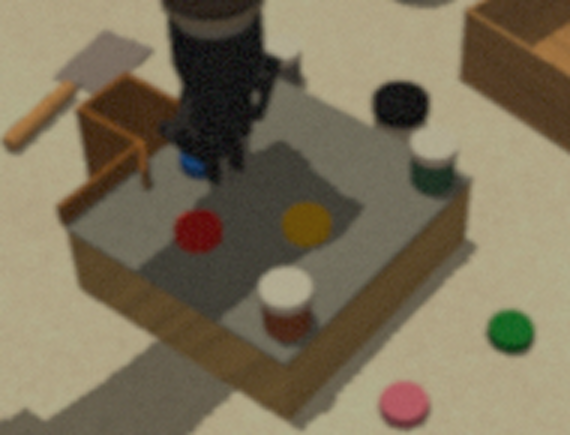

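Only the near edge of the blue lid shows, at (193,165) ahead of the fingertips, so it is sitting in the notch in front of the gate. I'm pushing straight through.

```bash
python3 -m pendant '[[[8,0.8,0],[0,0,0],0.2],[[8,0.8,0],[0,0,0],0.2],[[8,0,0],[0,0,0],0.2],[[8,0,0],[0,0,0],0.2],[[8,0,0],[0,0,0],0.2],[[8,0,0],[0,0,0],0.2],[[8,0,0],[0,0,0],0.2],[[4,0,0],[0,0,0],0.2],[[0,0,0],[0,0,0],0.2]]'
python3 - <<'E'
from h import *;from cell import ctrl
go(ctrl,73,0,101,0)
E
python3 -m pendant '[[[-20,0,0],[0,0,0],0.2],[[-40,0,0],[0,0,0],0.2],[[0,0,-50],[0,0,0],0.2],[[-50,0,-10],[0,0,0],0.2],[[-50,0,0],[0,0,0],0.2],[[0,0,0],[0,0,0],0.2]]'
python3 - <<'E'
from h import *;from cell import ctrl
for n in("top","side"):
    c=ctrl.read_camera(n)
    b=blob(c,'blue',(205,150,340,250));print(n,b)
    cv2.imwrite(f"pics/{n}3.png",cv2.resize(c["img"][130:285,200:390,::-1],None,fx=2,fy=2,interpolation=2))
    for k in('yellow','red'): b=blob(c,k,BT if n=='top' else BS);print(k,b and st(plane(c,b[0],.093)))
cv2.imwrite("pics/b3.png",np.hstack([cv2.imread("pics/top3.png"),cv2.imread("pics/side3.png")]))
go(ctrl,-135,9.8,101,-3)
E
```

```text
t: 6.4
ee_pos: [0.5655, 0.1495, 0.1013]
orientation: [-0.0, 0.643, 0.766, -0.0]
ft_force: [0.5, -0.3, 0.2]
finger_gap: 0.0172
grip_force: 0.0
at [73.6  0.2] 101.3 head 0.2 axis z [-0.  0. -1.] | shift tool [-0.6  0.2  0.3] turn tool z 0.2
t: 7.15
ee_pos: [0.5933, -0.0162, 0.1621]
orientation: [0.001, 0.646, 0.763, -0.001]
ft_force: [0.7, 0.2, -0.3]
finger_gap: 0.0168
grip_force: 0.0
top (array([237.15277778, 226.95138889]), array([ 15,  13, 144], dtype=int32))
yellow None
red None
side None
yellow [-82.46814429  13.44055179]
red [-15.45239822  73.99635723]
at [-88.9   0.3] 161.3 head 0.0 axis z [-0. -0. -1.] | shift tool [-46.1  -9.5  60.3] turn tool z 3.0
```

View pics/b3.png

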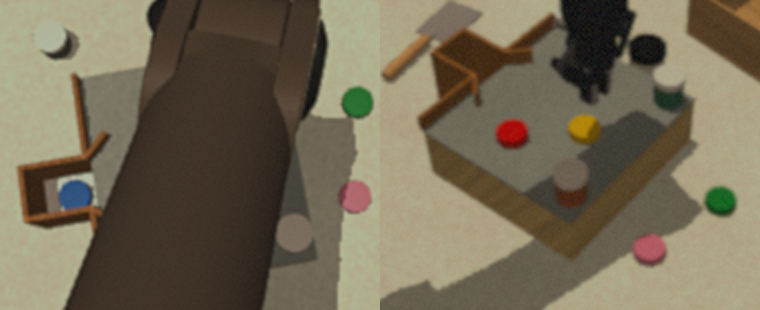

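The blue lid lies in the slot in the top view (left half, (75,195)). Yellow (585,128) and red (512,133) have not moved. Yellow is next.

```bash
python3 - <<'E'
from h import *;from cell import ctrl
c=ctrl.read_camera("top");b=blob(c,'blue',(205,150,340,250))[0];p=cloud(c)[int(b[1]),int(b[0])];print(p,st(p))
E
python3 -m pendant '[[[-46,-9,0],[0,0,3],0.2],[[0,0,25],[0,0,0],0.2],[[0,0,20],[0,0,0],0.2],[[0,0,10],[0,0,0],0.2],[[0,0,5],[0,0,0],0.2],[[0,0,0],[0,0,0],0.2]]'
python3 - <<'E'
from h import *;from cell import ctrl
go(ctrl,-135,11.7,101,-3)
E
```

```text
[0.56081227 0.19650073 0.01951036] [120.72898557  -3.14998967]
t: 8.05
ee_pos: [0.5925, -0.055, 0.1014]
orientation: [0.0, 0.663, 0.749, 0.0]
ft_force: [-0.5, 0.4, 0.2]
finger_gap: 0.0171
grip_force: 0.0
at [-132.5    8.3] 101.4 head -2.8 axis z [ 0.  0. -1.] | shift tool [-2.6 -3.2  0.4] turn tool z 0.2
```

```bash
python3 -m pendant '[[[0,-3.5,0],[0,0,0],0.2],[[14,0,0],[0,0,0],0.2],[[14,0,0],[0,0,0],0.2],[[14,0,0],[0,0,0],0.2],[[14,0,0],[0,0,0],0.2],[[14,0,0],[0,0,0],0.2],[[14,0,0],[0,0,0],0.2],[[14,0,0],[0,0,0],0.2],[[14,0,0],[0,0,0],0.2],[[10,0,0],[0,0,0],0.2]]'
python3 -m pendant '[[[7,0,0],[0,0,0],0.2],[[0,0,0],[0,0,0],0.2]]'
python3 - <<'E'
from h import *;from cell import ctrl
c=ctrl.read_camera("side");b=blob(c,'yellow',BS);print(b,b and st(plane(c,b[0],.092)))
cv2.imwrite("pics/s4.png",cv2.resize(c["img"][120:265,200:390,::-1],None,fx=3,fy=3,interpolation=2))
go(ctrl,40,0,101,0)
E
```

```text
t: 9.3
ee_pos: [0.574, 0.0665, 0.1012]
orientation: [-0.0, 0.663, 0.749, 0.0]
ft_force: [0.1, 0.5, -0.5]
finger_gap: 0.0169
grip_force: 0.1
t: 9.55
ee_pos: [0.5732, 0.0728, 0.1013]
orientation: [-0.0, 0.662, 0.749, 0.0]
ft_force: [-0.5, 0.4, -0.6]
finger_gap: 0.0169
grip_force: 0.0
(array([267.05405405, 177.81081081]), array([ 8,  8, 37], dtype=int32)) [25.71570966 21.50396585]
at [-3.8  5.7] 101.3 head -2.8 axis z [ 0. -0. -1.] | shift tool [44.1  3.6  0.3] turn tool z -2.8
```

View pics/s4.png

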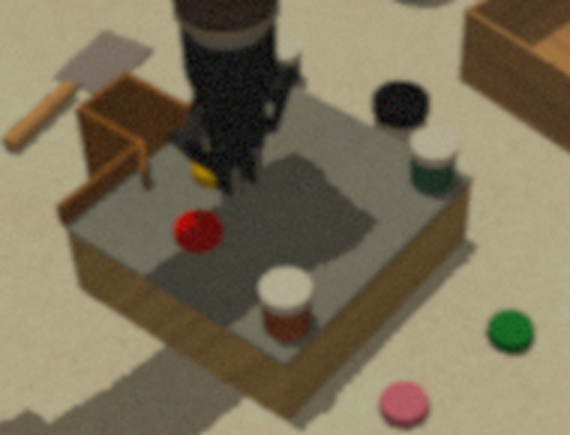

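The yellow lid's edge shows at (205,175), cradled ahead of the fingertips and lined up with the gate. I'm continuing through.

```bash
python3 -m pendant '[[[10,0.5,0],[0,0,0],0.2],[[10,0.5,0],[0,0,0],0.2],[[10,0.5,0],[0,0,-1],0.2],[[10,0,0],[0,0,-1],0.2],[[10,0,0],[0,0,-0.8],0.2],[[10,0,0],[0,0,0],0.2],[[10,0,0],[0,0,0],0.2],[[7,0,0],[0,0,0],0.2],[[0,0,0],[0,0,0],0.2]]'
python3 -m pendant '[[[-20,0,0],[0,0,0],0.2],[[-40,0,0],[0,0,0],0.2],[[0,0,-50],[0,0,0],0.2],[[-30,0,-10],[0,0,0],0.2],[[0,0,0],[0,0,0],0.2]]'
python3 - <<'E'
from h import *;from cell import ctrl
c=ctrl.read_camera("top");p=cloud(c)
for k in('blue','yellow'):
    b=blob(c,k,(205,205,255,250));print(k,b)
    if b: q=p[int(b[0][1]),int(b[0][0])];print(q,st(q))
c=ctrl.read_camera("side");b=blob(c,'red',BS);print(b,b and st(plane(c,b[0],.092)))
v=np.array([40,0])-np.array([-13.4,69.8]);u=v/np.hypot(*v);h=np.degrees(np.arctan2(u[1],u[0]));t=np.array([-13.4,69.8])-52*u
print(t,h);go(ctrl,*t,101,h)
E
```

```text
t: 10.72
ee_pos: [0.5634, 0.1494, 0.1012]
orientation: [-0.0, 0.644, 0.765, 0.0]
ft_force: [1.6, -0.7, -0.6]
finger_gap: 0.0173
grip_force: 0.0
t: 11.35
ee_pos: [0.5798, 0.0549, 0.1628]
orientation: [0.001, 0.647, 0.763, 0.0]
ft_force: [0.2, -0.9, -0.5]
finger_gap: 0.017
grip_force: 0.0
blue None
yellow None
(array([265.43502825, 196.06779661]), array([ 16,  14, 177], dtype=int32)) [-14.54024353  73.03830561]
[-44.99618978 111.09988851] -52.58245796266859
at [-18.3   2.8] 161.1 head -0.1 axis z [-0.  0. -1.] | shift tool [ -26.9 -108.3   60.1] turn tool z 52.4
```

```bash
python3 -m pendant '[[[-9,-36,0],[0,0,0],0.2],[[-9,-36,0],[0,0,0],0.2],[[-9,-36,0],[0,0,0],0.2],[[0,0,0],[0,0,10.5],0.2],[[0,0,0],[0,0,10.5],0.2],[[0,0,0],[0,0,10.5],0.2],[[0,0,0],[0,0,10.5],0.2],[[0,0,0],[0,0,10.5],0.2],[[0,0,0],[0,0,0],0.2]]'
python3 - <<'E'
from h import *;from cell import ctrl
go(ctrl,-45,111.1,101,-52.6)
for n in("top","side"):
    c=ctrl.read_camera(n)
    cv2.imwrite(f"pics/{n}5.png",cv2.resize(c["img"][130:285,200:390,::-1],None,fx=2,fy=2,interpolation=2))
    if n=="top":
        p=cloud(c)
        for k in('blue','yellow'):
            b=blob(c,k,(205,205,255,250));print(k,b)
            if b: q=p[int(b[0][1]),int(b[0][0])];print(q,st(q))
cv2.imwrite("pics/b5.png",np.hstack([cv2.imread("pics/top5.png"),cv2.imread("pics/side5.png")]))
E
```

```text
t: 12.58
ee_pos: [0.4765, 0.0154, 0.1607]
orientation: [0.0, 0.916, 0.402, -0.001]
ft_force: [0.4, 0.1, 0.5]
finger_gap: 0.0169
grip_force: 0.0
at [-43.4 110.7] 160.7 head -52.4 axis z [-0.001 -0.001 -1.   ] | shift tool [-1.2  1.1 59.7] turn tool z 0.2
blue None
yellow (array([234.57653061, 227.43367347]), array([ 16,  15, 196], dtype=int32))
[0.55642831 0.19995242 0.03608956] [124.87501963   0.5843051 ]
```

View pics/b5.png

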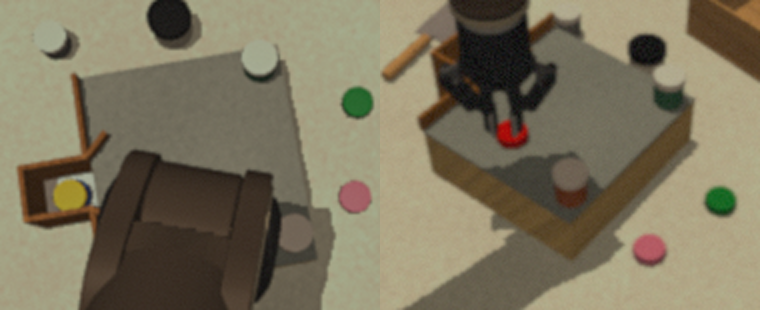

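The yellow lid is in the slot at (70,195), lying on top of the blue one. The red lid sits at (512,133) in the side half, in front of the gripper. I'm lowering and pushing it.

```bash
python3 -m pendant '[[[-1,1,25],[0,0,0],0.2],[[0,0,20],[0,0,0],0.2],[[0,0,10],[0,0,0],0.2],[[0,0,5],[0,0,0],0.2],[[0,0,0],[0,0,0],0.2]]'
python3 -m pendant '[[[10,0,0],[0,0,0],0.2],[[12,0,0],[0,0,0],0.2],[[12,0,0],[0,0,0],0.2],[[12,0,0],[0,0,0],0.2],[[12,0,0],[0,0,0],0.2],[[12,0,0],[0,0,0],0.2],[[12,0,0],[0,0,0],0.2],[[8,0,0],[0,0,0],0.2],[[0,0,0],[0,0,0],0.2]]'
python3 - <<'E'
from h import *;from cell import ctrl
for n,B in(("top",BT),("side",BS)):
    c=ctrl.read_camera(n);b=blob(c,'red',B);print(b,b and st(plane(c,b[0],.092)))
go(ctrl,21,25,101,-52.6)
cv2.imwrite("pics/s6.png",cv2.resize(c["img"][120:265,200:390,::-1],None,fx=3,fy=3,interpolation=2))
E
```

```text
t: 13.3
ee_pos: [0.4771, 0.0135, 0.1014]
orientation: [-0.0, 0.916, 0.401, 0.0]
ft_force: [-0.3, -0.8, -0.2]
finger_gap: 0.0175
grip_force: 0.0
t: 14.42
ee_pos: [0.5384, 0.0802, 0.1012]
orientation: [0.0, 0.916, 0.401, 0.0]
ft_force: [-0.3, 0.2, 0.7]
finger_gap: 0.0175
grip_force: 0.0
None None
(array([266.31343284, 176.23880597]), array([ 7, 13, 67], dtype=int32)) [31.13919662 18.27277279]
at [ 9.2 39.4] 101.2 head -52.5 axis z [-0. -0. -1.] | shift tool [18.6 -0.6  0.2] turn tool z 0.1
```

View pics/s6.png

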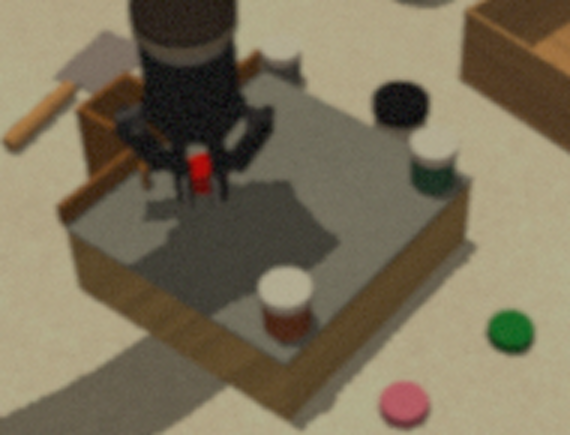

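The red lid shows between the fingers at (200,172), cradled. I'm pushing on to the centre line, then turning about the lid.

```bash
python3 -m pendant '[[[10,0,0],[0,0,0],0.2],[[8,0,0],[0,0,0],0.2],[[2,5.6,0],[0,0,-10.5],0.2],[[2,5.6,0],[0,0,-10.5],0.2],[[2,5.6,0],[0,0,-10.5],0.2],[[2,5.6,0],[0,0,-10.5],0.2],[[2,5.6,0],[0,0,-10.5],0.2],[[0,0,0],[0,0,0],0.2]]'
python3 - <<'E'
from h import *;from cell import ctrl
c=ctrl.read_camera("side");b=blob(c,'red',BS);print(b,b and st(plane(c,b[0],.092)))
go(ctrl,73.5,0,101,0)
cv2.imwrite("pics/s7.png",cv2.resize(c["img"][120:265,200:390,::-1],None,fx=3,fy=3,interpolation=2))
E
```

```text
t: 15.52
ee_pos: [0.5796, 0.0922, 0.1013]
orientation: [-0.0, 0.645, 0.764, 0.0]
ft_force: [-0.3, -0.2, 0.6]
finger_gap: 0.0172
grip_force: 0.0
(array([264.5       , 173.18181818]), array([ 8,  8, 44], dtype=int32)) [42.56370028 12.52214631]
at [14.6 -3.5] 101.2 head -0.2 axis z [-0.  0. -1.] | shift tool [58.9 -3.8  0.2] turn tool z -0.2
```

View pics/s7.png

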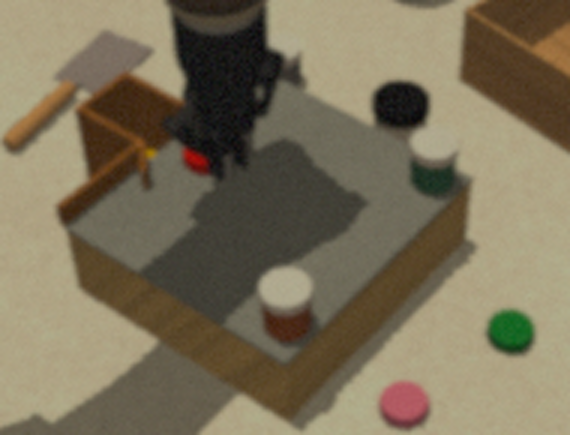

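The red lid shows at (197,160), in front of the fingertips and before the gate. I'm pushing it straight through with a small correction to the left.

```bash
python3 -m pendant '[[[8,-1.2,0],[0,0,0],0.2],[[8,-1.2,0],[0,0,0],0.2],[[8,-1.2,0],[0,0,0],0.2],[[8,0,0],[0,0,0],0.2],[[8,0,0],[0,0,0],0.2],[[8,0,0],[0,0,0],0.2],[[8,0,0],[0,0,0],0.2],[[4,0,0],[0,0,0],0.2],[[0,0,0],[0,0,0],0.2]]'
python3 -m pendant '[[[-20,0,0],[0,0,0],0.2],[[-40,0,0],[0,0,0],0.2],[[0,0,-50],[0,0,0],0.2],[[-50,0,-40],[0,0,0],0.2],[[-50,0,0],[0,0,0],0.2],[[0,0,0],[0,0,0],0.2],[[0,0,0],[0,0,0],0.2]]'
python3 - <<'E'
from h import *;from cell import ctrl
c=ctrl.read_camera("top");p=cloud(c)
for k in HUE:
    b=blob(c,k,(205,205,255,250));print(k,b)
    if b: q=p[int(b[0][1]),int(b[0][0])];print(q,st(q))
E
```

```text
t: 16.7
ee_pos: [0.5653, 0.1507, 0.1013]
orientation: [-0.0, 0.644, 0.765, 0.0]
ft_force: [0.2, -0.5, 0.1]
finger_gap: 0.0173
grip_force: 0.0
t: 17.58
ee_pos: [0.5919, -0.0074, 0.1901]
orientation: [-0.0, 0.645, 0.764, -0.0]
ft_force: [-0.2, 0.7, -0.4]
finger_gap: 0.0173
grip_force: 0.0
blue None
yellow (array([234.60714286, 227.48979592]), array([ 16,  15, 196], dtype=int32))
[0.55671273 0.20052727 0.03363496] [125.39324597   0.20639579]
red (array([245.03508772, 224.36842105]), array([ 6, 17, 57], dtype=int32))
[0.56135467 0.16953863 0.05493505] [94.0657319   0.89363829]
```

```bash
python3 - <<'E'
from h import *;from cell import ctrl
c=ctrl.read_camera("top");p=cloud(c)
hsv=cv2.cvtColor(c["img"],cv2.COLOR_RGB2HSV)
for v,u in [(224,x) for x in range(238,256)]: print(u,st(p[v,u]).round(0),(p[v,u,2]*1000).round(0),c["img"][v,u])
cv2.imwrite("pics/t8.png",cv2.resize(c["img"][190:265,200:280,::-1],None,fx=7,fy=7,interpolation=2))
E
```

```text
238 [115.  -6.] 32.0 [177 155  47]
239 [113.  -5.] 33.0 [179 157  49]
240 [110.  -4.] 34.0 [179 158  47]
241 [107.  -4.] 35.0 [165 150  46]
242 [106.  -4.] 29.0 [129 101  33]
243 [98.  1.] 59.0 [137  53  34]
244 [95.  1.] 60.0 [162  34  29]
245 [94.  1.] 57.0 [173  30  26]
246 [91.  2.] 60.0 [170  50  43]
247 [89.  2.] 56.0 [149  84  71]
248 [83.  6.] 78.0 [123 113  95]
249 [80.  6.] 79.0 [101 100  84]
250 [-13.  89.] 614.0 [65 59 50]
251 [-14.  90.] 619.0 [48 37 27]
252 [-16.  91.] 623.0 [56 46 35]
253 [-17.  91.] 625.0 [59 47 38]
254 [-19.  92.] 628.0 [58 47 35]
255 [-20.  93.] 630.0 [59 48 38]
```

View pics/t8.png

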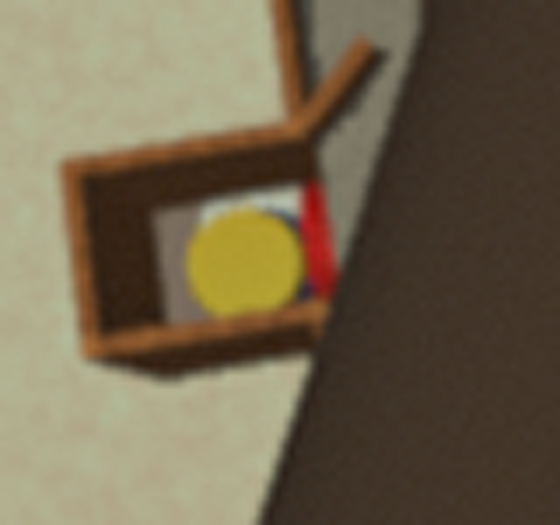

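The red lid is standing on edge in the slot at crop (318,240), against the deck wall. It spans x≈88–98 mm in the stand frame and its top is at z≈59 mm, so its centre is near x 93, z 40 and inside the limits. The yellow lid is flat at (245,262). I'll let it settle, check once more and hand in.

```bash
python3 -m pendant '[[[0,0,0],[0,0,0],0.2],[[0,0,0],[0,0,0],0.2],[[0,0,0],[0,0,0],0.2],[[0,0,0],[0,0,0],0.2],[[0,0,0],[0,0,0],0.2],[[0,0,0],[0,0,0],0.2],[[0,0,0],[0,0,0],0.2],[[0,0,0],[0,0,0],0.2]]'
python3 - <<'E'
from h import *;from cell import ctrl
c=ctrl.read_camera("top");b=blob(c,'red',(205,205,255,250));print(b)
if b and np.hypot(*(b[0]-[245.0,224.4]))<1: print(ctrl.job_done())
E
```

```text
t: 18.68
ee_pos: [0.5923, -0.0061, 0.1903]
orientation: [-0.0, 0.644, 0.765, 0.0]
ft_force: [-0.3, -0.1, -0.2]
finger_gap: 0.017
grip_force: 0.0
(array([244.94642857, 224.05357143]), array([ 5, 17, 56], dtype=int32))
the job is handed in; nothing more can be done
None
```

I swept the blue, yellow and red lids through the gate into the slot in that order (the red one rests on edge against the deck wall, within the limits) and handed the job in at about 19 s; no verdict was returned.

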